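# Take a bearing reading on a tray lane with a vibration pen

## Task

Draw the orange cordless vibration pen out of its leaning dock and take a reading on the tail-roller bearing that is due: pass the pen's nose down through the yellow-ringed port in the clear guard and set its spring tip on the yellow dot on top of that bearing. Hold the pen upright and press lightly, about 4 N, so that the spring tip is roughly half in and not against its stop, without leaning on the guard; keep it steady for three seconds and finish while still holding the pen pressed there. Do not touch the other bearing or its guard with the pen, and leave the grease jar, empty pot and wrench where they are.

Things in the scene. Friction and masses are not known exactly. Their poses are not given: they have to be found in the camera images.
- pen_grip (a point): Place to grip the orange pen: on its axis, on a round 28 mm barrel, 135 mm from the point of the free spring tip, 39 mm above the collar and 30 mm from the top end. z runs along the pen, away from the tip. At the start the pen stands in its dock, its top leaning 0.21 rad (12 degrees) from vertical. Mass about 0.16 kg.
- pen: The same pen, round, 165 mm long; origin at the point of the free spring tip, z along the pen away from it. From the point: 7 mm spring tip to 14 mm, 10 mm steel nose to 60 mm, black cone to 70 mm, 27 mm barrel to 90 mm, 38 mm collar to 96 mm, orange 28 mm grip barrel to 160 mm, end button to 165 mm. Grip place at z = 135 mm.
- pen_point (a point): Point (lowest end, 7 mm ball) of the pen's spring tip; it moves with the spring. Tip free: 135 mm from the grip place along the pen.
- tip (a joint): How far the pen's spring tip is pressed in, in m: 0 free, 0.012 at its stop. The spring pushes with 0.6 N + 0.6 N per mm (4.2 N at 6 mm).
- dock: Grey dock, fixed on the deck, foot 110 x 90 x 12 mm; origin at the centre of its underside. A tube 98 mm long, 41 mm outside, 31 mm bore, leans 0.21 rad towards the dock's -x; the pen hangs in it by its collar on the rim (112 mm above the deck) and slides out along its own axis; 95 mm of travel clears the tube. Rib 61 mm high behind (+x).
- spot (a point): Centre of the yellow dot (12 mm diameter) on the level steel measuring face (20 mm diameter) on top of the due bearing, about 106 mm above the deck. z is up. Rigid.
- port (a point): Centre of the round port in the guard over the due bearing, at the top of its yellow ring, 127 mm above the deck, straight above the dot (21 mm above it). Port 22 mm diameter, right through; ring 33 mm outside, 2 mm high; guard plate 3 mm. x points along the lane, away from the robot; y along the roller.
- due_bearing: The due bearing: grey two-bolt pillow block (127 x 38 mm, 66 mm high) on the side rail of the lane, at one end of the tail roller; left or right differs from start to start. Origin at the centre of its underside, 40 mm above the deck. Fixed.
- due_guard: Clear guard over the due bearing, 150 mm along the lane by 58 mm, top 125 mm above the deck (ring 127 mm), open at both sides; origin at the centre of its underside, 40 mm above the deck. Fixed.
- other: The other bearing with its guard, alike in size but with a black ring and no dot, 380 mm away at the other end of the roller. Origin at the centre of its underside, 40 mm above the deck. Not to be touched with the pen.
- lane: Tail end of the belt lane, fixed: origin on the deck under the roller axis, x along the belt away from the robot. Blue belt 280 mm wide, top 105 mm above the deck; rails 60 mm wide, 40 mm high, 190 mm either side of the middle, from 80 mm before the roller axis; from 220 mm behind it a black tray with plants up to 245 mm above the deck.
- grease_mid (a point): Centre of the white grease jar with red lid, 60 mm diameter, 70 mm high, standing on the deck. Leave it.
- pot_mid (a point): Centre of the empty grey seedling pot, 70 x 70 x 65 mm, standing on the deck. Leave it.
- wrench: Steel wrench 160 mm long, lying on the deck. Leave it.
Not all that is in view belongs to the job. There is more than one size of the pen; the job needs the smallest.

How it is judged:
By the outcome, as a careful person would: the job done as asked, in the order asked, and still so for the second after the job is handed in, while the arm keeps its last pose, push and grip.
It also fails if it takes over 51 s, if anything falls off the work surface, if the arm or the gripper's body presses on something with over 40 N, if the wrist force passes 120 N, or if a joint passes its speed limit or range.

## Robot

A 6-joint arm with a two-finger parallel gripper is mounted at the origin on the work surface. World frame = base frame: x ahead of the robot, y to its left, z up, the work surface at z = 0. Lengths are in m, angles in rad, forces in N, time in s.
With the tool pointing down it reaches from about 0.3 to 0.875 m from the base axis. Payload 6.4 kg.
Tool frame: the origin (TCP) lies on the front face of the gripper's body, between the roots of the fingers; the fingertips stand 73 mm ahead of it and the grasp point (between the pads) lies ctrl.pinch_z ahead of it (ctrl.pinch_z is the distance from the TCP to the grasp point, in m); z points along the fingers, x is the direction in which the jaws open and shut, and the axes are right-handed (so a half turn about z gives the same grasp; the last joint's range is limited). The gripper opens to 85 mm and grips with 20 to 120 N. Pads are 22 mm wide; open, the fingers measure 114 mm over their backs; the gripper's body (76 mm by 85 mm) begins 54 mm behind the grasp point. The pads swing forward as they close: fully open they stand 13 mm farther back than shut.
Start: joints at [-1.535, 0.181, 1.607, -0, 1.354, -0.206], TCP at [0.138, -0.558, 0.304] pointing down, gripper open.
Joint ranges: [-2.99, 2.99], [-0.89, 2.07], [0.3, 2.58], [-1.14, 4.28], [0, 2.63], [-3.12, 3.12]. Speed limits (rad/s): [2.57, 2.57, 3.01, 3.14, 3.14, 3.14].

## Interface

Orientations are given as a unit quaternion [w, x, y, z].
In Python, from bench import ctrl gives the robot as it stands.
- The arm moves only by the tool move_arm, never from a script. Its argument "rows" is text: rows parted by semicolons, each of 7 numbers parted by spaces: the shift along the tool's x, y, z in cm, then the turn, a rotation vector about the tool's x, y, z in degrees, then the opening, from 0 (shut) to 1 (fully open). In form: x y z rx ry rz grip; .... A call has 1 to 20 rows; each row shifts and turns the commanded pose from where the row before left it, along the tool's axes as they then stand; what a row does not reach is not made up. A row lasts 1/10 s, in which the tool goes at most 50 mm and 8.59 degrees, less where a joint would pass 70% of its speed; a pose out of reach is approached as far as the arm can. A call with a gripper value outside its range is refused whole. The fingers move at their own pace and stop on an object; the grip force is fixed at half the most. Time passes only in rows, so rows that do not move let the fingers close. It gives the time, the measured TCP pose, the force and the opening at its end, in the units of the state.
- ctrl.get_obs(): the state, without advancing time (a new reading comes with each control period).
- ctrl.camera(name): name is "scene" or "top"; returns a dict with "color" (400x640x3 uint8, blue, green, red), "fx", "fy", "cx", "cy" (pixels), "k1" (the pictures are not rectified: a ray, as slopes to the right and down, at radius r is drawn at 1 + k1 r^2 times it, then the intrinsics apply), "rvec" (rotation vector, rad) and "tvec" (3), from world to camera coordinates, as OpenCV has them. Camera axes: x right, y down, z forward; pixel columns grow to the right and rows downward; lengths in m; the calibration is good to about 2 mm. A picture is of the moment at which its call begins. There is no depth.
- ctrl.hand_in(): hands the job in, once; it reports no verdict.
Trained networks look in the newest picture that a camera, given by its name, has taken for a name from the list of things; names that differ only in an ending like _2 or _b are one class to them, and where a whole thing is asked for, a point or a joint stands for the part that bears it (a point fixed in the world has none). Each returns a list of dicts, best first, with "confidence" (0 to 1); they miss things now and then, are a little off and sometimes report something else, mostly with a low value. They report only what shows in the picture. A call takes as long as a camera call. They do not tell look-alikes from the thing itself.
- ctrl.look_for(camera, query): "bbox" ([left, top, right, bottom] in pixels, round what is visible of it).
- ctrl.trace(camera, query): "region" (400x640 bool, what is visible of it) and "bbox" ([left, top, right, bottom] in pixels, round what is visible of it).
The state is a dict: "time_s": time; "q": joint angles; "dq": joint speeds; "joint_efforts": joint torques, N m; "eef_pos": TCP position; "eef_rot": TCP orientation; "wrist_force": force on the tool from outside, world axes, zero at the start; "torque": the same for the moment, N m; "opening": opening from 0.0 (shut) to 1.0 (fully open).
Only numpy, scipy, OpenCV 4.12 (cv2) and the standard library are available. Lean on these libraries where they do the work, as an engineer would, in place of code of your own. Each camera call takes 0.05 s, during which the arm holds its last target.

## Working session

There is one attempt and no reset: what is moved stays moved. The work goes in short steps, Python scripts to look and compute and a tool call to move; the robot and the scene stay as the last step left them, time stands still between calls to the robot, and variables do not carry over. Pictures are saved under pics/ and viewed, and the job is handed in when it is done.

Besides the shell and the picture viewer there is one more tool, called as name(argument=value, ...), one argument or row to a line, values as JSON. move_arm: Moves the arm, as the interface text tells. Its arguments: {"type":"object","properties":{"rows":{"type":"string"}},"required":["rows"]}

```bash
mkdir -p pics; ls; python3 - <<'E'
from bench import ctrl
import cv2
o=ctrl.get_obs(); print({k:(v if not hasattr(v,'round') else v) for k,v in o.items()}, ctrl.pinch_z)
for n in ["scene","top"]:
    c=ctrl.camera(n); cv2.imwrite(f"pics/{n}0.png",c["color"]); print({k:v for k,v in c.items() if k!="color"})
    for q in ["pen_grip","pen","dock","spot","port","due_bearing","due_guard","other","lane","grease_mid","pot_mid","wrench"]:
        try:
            print(n,q,[(round(d["confidence"],2),[int(x) for x in d["bbox"]]) for d in ctrl.look_for(n,q)])
        except Exception as e: print(q,e)
E
```

```text
pics
{'time_s': 0.0, 'q': array([-1.53529739e+00,  1.81559013e-01,  1.60800703e+00,  1.98396536e-05,
        1.35379449e+00, -2.06303806e-01]), 'dq': array([-0.00150072, -0.00125948,  0.00063595, -0.00090562, -0.00082761,
        0.00217589]), 'joint_efforts': array([ 1.21128007e-03, -4.44870329e+01, -3.51336086e+01, -5.07499681e-05,
        9.08663176e-03, -1.71505246e-05]), 'eef_pos': array([ 0.13768984, -0.55783301,  0.3029744 ]), 'eef_rot': array([-6.82317501e-04,  7.87225563e-01, -6.16664521e-01, -5.62040044e-04]), 'wrist_force': array([ 0.39917118,  0.11381974, -0.7052801 ]), 'torque': array([0.05622703, 0.01515729, 0.01171804]), 'opening': 0.9996277539501498} 0.0539
{'fx': 370.395400408375, 'fy': 370.395400408375, 'cx': 324.4656236239092, 'cy': 193.21447253280806, 'k1': 0.012530566936701123, 'rvec': array([ 1.96508491,  1.52919671, -0.59994538]), 'tvec': array([-0.10075723, -0.25521794,  1.28851893])}
scene pen_grip [(0.94, [301, 166, 315, 200]), (0.58, [342, 163, 402, 201]), (0.58, [167, 150, 231, 172])]
scene pen [(0.85, [301, 168, 315, 200]), (0.7, [163, 155, 225, 170]), (0
[... 695 characters left out ...]
317,  0.94953687])}
top pen_grip [(0.97, [213, 223, 293, 259]), (0.68, [406, 289, 481, 345]), (0.55, [323, 199, 340, 209])]
top pen [(0.96, [408, 290, 482, 345]), (0.7, [358, 105, 386, 175]), (0.63, [212, 224, 295, 254]), (0.62, [318, 194, 340, 213])]
top dock [(0.68, [311, 187, 348, 227])]
top spot [(0.58, [209, 120, 230, 164])]
top port [(0.83, [202, 105, 233, 175]), (0.54, [211, 0, 378, 177])]
top due_bearing [(0.68, [210, 123, 227, 166])]
top due_guard [(0.59, [200, 107, 232, 173])]
top other [(0.86, [358, 105, 388, 171])]
top lane [(0.73, [212, 0, 378, 178])]
top grease_mid [(0.69, [156, 196, 186, 219])]
top pot_mid [(0.7, [424, 211, 467, 247])]
top wrench [(0.86, [440, 140, 459, 199])]
```

View pics/scene0.png

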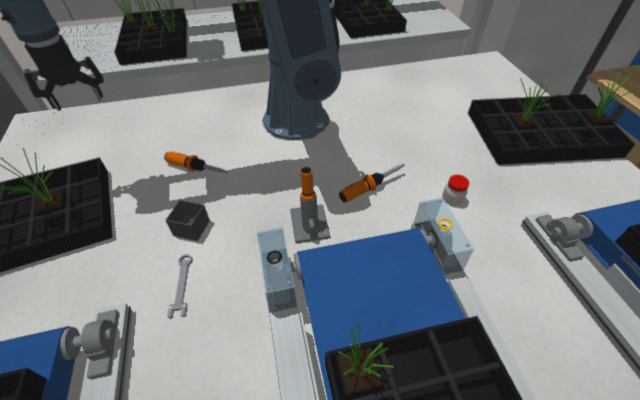

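View pics/top0.png

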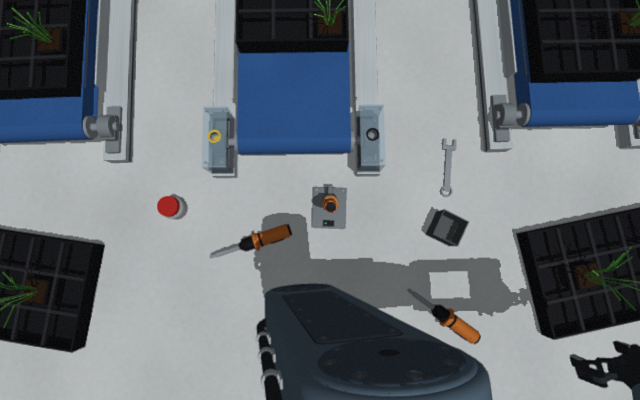

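```bash
cat > h.py <<'E'
import numpy as np, cv2
from bench import ctrl
def K(c): return np.array([[c["fx"],0,c["cx"]],[0,c["fy"],c["cy"]],[0,0,1.]]), np.array([c["k1"],0,0,0,0.])
def proj(c,P):
    k,d=K(c); return cv2.projectPoints(np.atleast_2d(np.asarray(P,float)),c["rvec"],c["tvec"],k,d)[0][:,0]
def ray(c,uv):
    k,d=K(c); n=cv2.undistortPoints(np.array([[uv]],float),k,d)[0,0]
    R=cv2.Rodrigues(c["rvec"])[0]; C=-R.T@c["tvec"]; v=R.T@np.array([n[0],n[1],1]); return C,v/np.linalg.norm(v)
def onz(c,uv,z):
    C,v=ray(c,uv); return C+v*(z-C[2])/v[2]
def tri(rs):
    A=np.zeros((3,3));b=np.zeros(3)
    for C,v in rs:
        M=np.eye(3)-np.outer(v,v);A+=M;b+=M@C
    return np.linalg.solve(A,b)
E
python3 - <<'E'
from h import *
S=ctrl.camera("scene");T=ctrl.camera("top")
def crop(c,x0,y0,x1,y1,f,n): cv2.imwrite(n,cv2.resize(c["color"][y0:y1,x0:x1],None,fx=f,fy=f,interpolation=cv2.INTER_CUBIC))
a=cv2.resize(S["color"][150:250,270:350],(400,500),interpolation=cv2.INTER_CUBIC)
b=cv2.resize(T["color"][175:238,305:355],(397,500),interpolation=cv2.INTER_CUBIC)
cv2.imwrite("pics/crop_pen.png",np.hstack([a,b]))
a=cv2.resize(S["color"][190:280,405:477],(400,500),interpolation=cv2.INTER_CUBIC)
b=cv2.resize(T["color"][100:180,190:254],(400,500),interpolation=cv2.INTER_CUBIC)
cv2.imwrite("pics/crop_port.png",np.hstack([a,b]))
# yellow
rs=[]
for n,c,bx in [("s",S,(405,190,477,280)),("t",T,(190,100,254,180))]:
    h=cv2.cvtColor(c["color"],cv2.COLOR_BGR2HSV); m=cv2.inRange(h,(20,110,100),(35,255,255)); z=np.zeros_like(m); z[bx[1]:bx[3],bx[0]:bx[2]]=m[bx[1]:bx[3],bx[0]:bx[2]]
    ys,xs=np.nonzero(z); (u,v),r=cv2.minEnclosingCircle(np.c_[xs,ys].astype(np.float32)); e=cv2.fitEllipse(cv2.convexHull(np.c_[xs,ys].astype(np.float32)))
    print(n,len(xs),u,v,r,e, onz(c,e[0],.126)); rs.append(ray(c,e[0]))
print(tri(rs))
# orange
for n,c,bx in [("s",S,(290,155,330,245)),("t",T,(308,180,352,230))]:
    h=cv2.cvtColor(c["color"],cv2.COLOR_BGR2HSV); m=cv2.inRange(h,(5,130,60),(18,255,255)); z=np.zeros_like(m); z[bx[1]:bx[3],bx[0]:bx[2]]=m[bx[1]:bx[3],bx[0]:bx[2]]
    ys,xs=np.nonzero(z); print(n,len(xs),xs.min(),xs.max(),ys.min(),ys.max(),xs.mean(),ys.mean())
    print(onz(c,(xs.mean(),ys.mean()),.15))
E
```

```text
s 87 445.07574462890625 223.28787231445312 7.436561107635498 ((444.8542785644531, 223.43763732910156), (11.372788429260254, 14.847618103027344), 106.78738403320312) [0.62764736 0.22014292 0.126     ]
t 93 213.87930297851562 135.7413787841797 6.534785747528076 ((213.86668395996094, 135.70230102539062), (12.273927688598633, 13.080448150634766), 25.23737335205078) [0.63085502 0.22211448 0.126     ]
[0.62951558 0.22001387 0.12872293]
s 313 300 314 170 199 306.8594249201278 185.370607028754
[ 0.46105144 -0.054478    0.15      ]
t 118 322 337 196 211 329.59322033898303 201.34745762711864
[ 0.46187552 -0.0498904   0.15      ]
```

View pics/crop_pen.png

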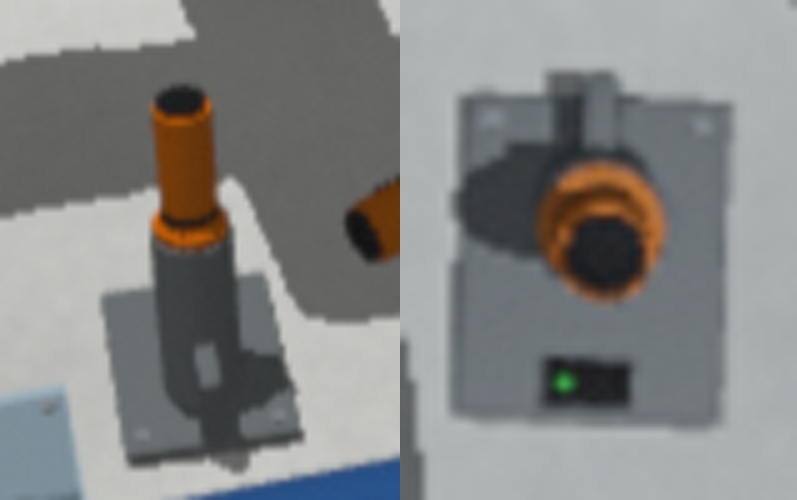

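View pics/crop_port.png

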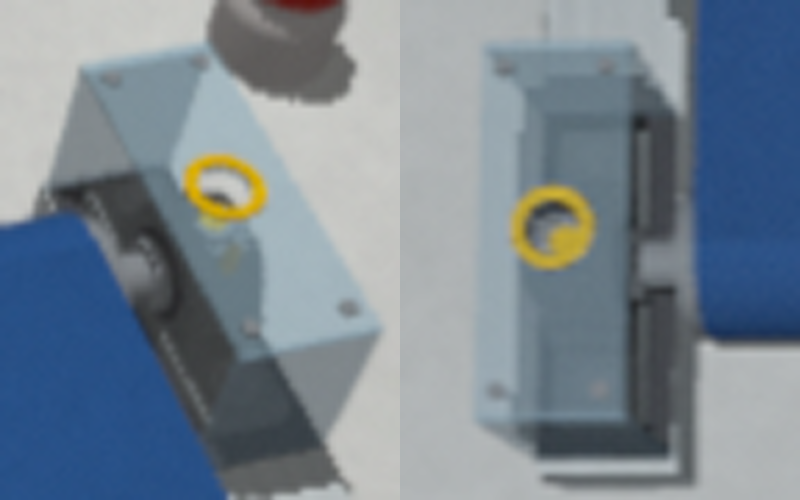

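```bash
python3 - <<'E'
from h import *
from scipy.optimize import least_squares
S=ctrl.camera("scene");T=ctrl.camera("top")
cs=[onz(T,(305+x/7.94,175+y/7.94),.012) for x,y in [(62,95),(332,103),(320,425),(52,415)]]
print("foot",np.round(cs,4), np.mean(cs,0)); 
for a,b in [(3,0),(2,1)]:
    e=cs[a-0]-cs[b]; print("yaw",np.arctan2(-e[1],-e[0]))
e=cs[0]-cs[1]; print("yaw2",np.arctan2(-e[0],e[1]))
# silhouettes of whole orange+button via trace
reg={}
for n,c in (("scene",S),("top",T)):
    for q in ("pen","pen_grip"):
        for d in ctrl.trace(n,q):
            l,t,r,b=d["bbox"]; ys,xs=np.nonzero(d["region"])
            if (n=="scene" and 290<(l+r)/2<325) or (n=="top" and 312<(l+r)/2<348 and t>170): print(n,q,d["confidence"],[l,t,r,b],len(xs),xs.mean(),ys.mean()); reg[n]=d["region"]
# fit: model pts of pen above collar; mask = orange or dark button
def mask(c,bx):
    h=cv2.cvtColor(c["color"],cv2.COLOR_BGR2HSV); m=cv2.inRange(h,(4,110,30),(18,255,255)); z=np.zeros_like(m); z[bx[1]:bx[3],bx[0]:bx[2]]=m[bx[1]:bx[3],bx[0]:bx[2]]; return z
ms=[(S,reg["scene"]),(T,reg["top"])]
th=np.linspace(0,2*np.pi,24,endpoint=False)
def sil(c,p,yaw):
    d=np.array([-np.sin(.21)*np.cos(yaw),-np.sin(.21)*np.sin(yaw),np.cos(.21)])
    u=np.cross(d,[0,1,0]);u/=np.linalg.norm(u);v=np.cross(d,u)
    im=np.zeros((1600,2560),np.uint8)
    for z0,z1,r in [(0,.006,.019),(.006,.07,.014),(.07,.075,.0115)]:
        P=[np.array(p)+d*z+r*(np.cos(t)*u+np.sin(t)*v) for z in(z0,z1) for t in th]
        hull=cv2.convexHull(((proj(c,P)+.5)*4).astype(np.int32)); cv2.fillConvexPoly(im,hull,255)
    return cv2.resize(im,(640,400),interpolation=cv2.INTER_AREA)/255.
from scipy.optimize import minimize
def cost(x,sel):
    return sum(np.abs(sil(ms[i][0],[x[0],x[1],.112],x[2] if len(x)>2 else 0)-ms[i][1]).sum() for i in sel)
for sel in [(0,),(1,),(0,1)]:
    for y in (0.,):
        r=minimize(lambda x:cost(np.array([x[0],x[1]]),sel),[.475,-.05],method="Nelder-Mead",options=dict(initial_simplex=[[.475,-.05],[.485,-.05],[.475,-.04]]))
        print(sel,r.x,r.fun)
E
```

```text
foot [[ 0.517  -0.0106  0.012 ]
 [ 0.5117 -0.1011  0.012 ]
 [ 0.4041 -0.0932  0.012 ]
 [ 0.4098 -0.0045  0.012 ]] [ 0.46065096 -0.05236002  0.012     ]
yaw -0.057016079632664765
yaw -0.0725600587376566
yaw2 -0.05810705797943136
scene pen 0.77 [300.0, 166.7, 316.3, 199.5] 414 306.7850241545894 184.46376811594203
scene pen_grip 0.64 [300.4, 165.2, 315.4, 201.1] 421 306.7648456057007 184.20902612826603
top pen 0.6 [319.8, 197.3, 340.5, 214.0] 207 329.5845410628019 204.21256038647343
top pen_grip 0.47 [323.6, 196.1, 337.2, 213.9] 218 329.74311926605503 203.74311926605503
(0,) [ 0.45897534 -0.05290174] 25.48235294117647
(1,) [ 0.46203592 -0.05040892] 13.52549019607843
(0, 1) [ 0.46073921 -0.05231033] 68.7607843137255
```

```bash
cat > plan.py <<'E'
from h import *
from scipy.spatial.transform import Rotation as R, Slerp
def cur():
    o=ctrl.get_obs(); q=o["eef_rot"]; return np.array(o["eef_pos"]),R.from_quat([q[1],q[2],q[3],q[0]])
def rot(z,x):
    z=np.array(z,float);z/=np.linalg.norm(z);x=np.array(x,float);x-=z*(x@z);x/=np.linalg.norm(x)
    return R.from_matrix(np.c_[x,np.cross(z,x),z])
def rows(p,r,p1,r1,n,g,dp=1,dr=0):
    sl=Slerp([0,1],R.concatenate([r,r1])); p0=p.copy();out=[]
    for i in range(1,n+1):
        t=p0+(p1-p0)*i/n; s=np.round(r.inv().apply(t-p)*100,dp)
        w=np.round((r.inv()*sl(i/n)).as_rotvec(degrees=True),dr)
        out.append(" ".join(f"{v:g}" for v in [*(s+0.),*(w+0.),g])); p=p+r.apply(s/100); r=r*R.from_rotvec(w,degrees=True)
    print("; ".join(out)); print("end",p,"err mm",(p-p1)*1000,"deg",np.round((r.inv()*r1).as_rotvec(degrees=True),2)); return p,r
d=np.array([-.2081,.0125,.978]); P0=np.array([.4605,-.0515,.112])
E
python3 - <<'E'
from plan import *
p,r=cur()
print(r.as_matrix().round(3))
rows(p,r,P0+(.045+.054+.1)*d,rot(-d,[1,0,0]),18,1)
E
```

```text
[[ 0.239 -0.971 -0.   ]
 [-0.971 -0.239 -0.   ]
 [ 0.     0.    -1.   ]]
-2.4 -2.2 0 0 1 -4 1; -2.2 -2.3 -0.1 1 0 -4 1; -2 -2.6 0 0 1 -5 1; -1.8 -2.6 0 1 0 -4 1; -1.7 -2.8 0 0 1 -4 1; -1.4 -2.9 -0.1 0 1 -4 1; -1.2 -3 0 1 0 -5 1; -1 -3.1 0 0 1 -4 1; -0.7 -3.2 0 1 0 -4 1; -0.5 -3.1 0 0 1 -4 1; -0.3 -3.3 0.1 1 1 -4 1; -0.1 -3.2 0.1 0 0 -5 1; 0.2 -3.2 0.1 0 1 -4 1; 0.5 -3.2 0.1 1 0 -4 1; 0.6 -3.2 0.1 0 1 -4 1; 0.9 -3.1 0.2 1 1 -4 1; 1.1 -3 0.2 0 0 -5 1; 1.3 -3 0.2 0 1 -4 1
end [ 0.41872632 -0.04852381  0.30701519] err mm [-0.36178296  0.4886893   0.39319159] deg [ 0.44 -0.31  0.09]
```

move_arm(
  rows="-2.4 -2.2 0 0 1 -4 1; -2.2 -2.3 -0.1 1 0 -4 1; -2 -2.6 0 0 1 -5 1; -1.8 -2.6 0 1 0 -4 1; -1.7 -2.8 0 0 1 -4 1; -1.4 -2.9 -0.1 0 1 -4 1; -1.2 -3 0 1 0 -5 1; -1 -3.1 0 0 1 -4 1; -0.7 -3.2 0 1 0 -4 1; -0.5 -3.1 0 0 1 -4 1; -0.3 -3.3 0.1 1 1 -4 1; -0.1 -3.2 0.1 0 0 -5 1; 0.2 -3.2 0.1 0 1 -4 1; 0.5 -3.2 0.1 1 0 -4 1; 0.6 -3.2 0.1 0 1 -4 1; 0.9 -3.1 0.2 1 1 -4 1; 1.1 -3 0.2 0 0 -5 1; 1.3 -3 0.2 0 1 -4 1; 0 0 0 0 0 0 1; 0 0 0 0 0 0 1",
)

```text
time_s: 3.7
eef_pos: [0.4187, -0.0479, 0.307]
eef_rot: [0.01, 0.994, 0.002, 0.107]
wrist_force: [-0.9, -0.9, 0.0]
opening: 1.001
```

```bash
python3 - <<'E'
from plan import *
p,r=cur(); print(p,r.as_matrix().round(3),ctrl.get_obs()["q"].round(3))
S=ctrl.camera("scene");T=ctrl.camera("top")
for c in(S,T): print("fingertip mid proj",proj(c,[p+r.apply([0,0,.073]),p+r.apply([0,0,.054])]))
a=cv2.resize(S["color"][90:250,240:390],(600,600)) 
cv2.imwrite("pics/a1.png",cv2.resize(S["color"][90:250,240:400],(600,600),interpolation=cv2.INTER_CUBIC)); 
rows(p,r,P0+(.045+.054)*d,rot(-d,[1,0,0]),8,1,dr=1)
E
```

```text
[ 0.41870431 -0.04791843  0.30704876] [[ 0.977  0.002  0.213]
 [ 0.006 -1.    -0.02 ]
 [ 0.213  0.021 -0.977]] [-0.442 -0.325  2.085  0.079  1.179 -0.469]
fingertip mid proj [[305.07196866 149.72219123]
 [304.50252625 142.03479307]]
fingertip mid proj [[330.90634893 210.11967121]
 [331.06580143 211.33420657]]
0 0 1.3 0.1 0 0 1; 0 0 1.2 0 -0.1 0 1; 0 0 1.3 0.1 0 0.1 1; 0 0 1.2 0 0 0 1; 0 0 1.3 0.1 -0.1 0 1; 0 0 1.2 0 0 0 1; 0 0.1 1.3 0.1 -0.1 0.1 1; 0 0 1.3 0 0 0 1
end [ 0.44002379 -0.05058998  0.20835419] err mm [ 0.12569157 -0.32748132 -0.46780945] deg [ 0.03  0.   -0.01]
```

View pics/a1.png

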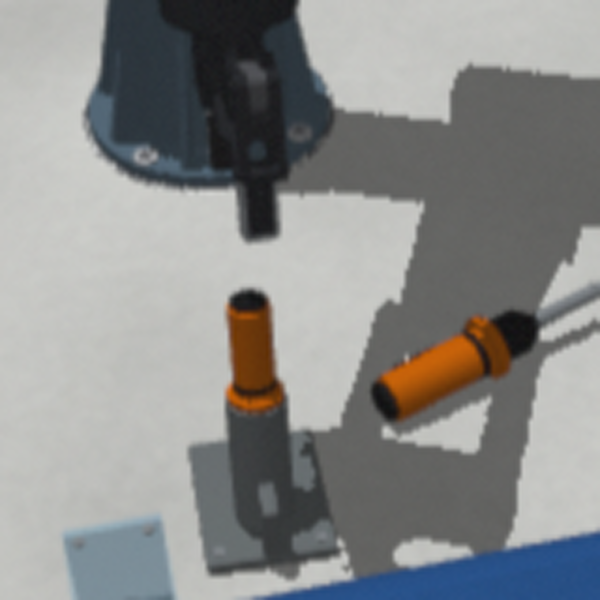

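```bash
python3 - <<'E'
from plan import *
p,r=cur()
S=ctrl.camera("scene");T=ctrl.camera("top")
for x in (.0425,.057):
  for y in (-.011,0,.011): print(x,y,proj(S,p+r.apply([x,y,.06])), proj(T,p+r.apply([x,y,.06])))
cv2.imwrite("pics/a2.png",np.hstack([cv2.resize(S["color"][110:200,280:340],(400,600),interpolation=cv2.INTER_CUBIC),cv2.resize(T["color"][180:240,310:350],(400,600),interpolation=cv2.INTER_CUBIC)]))
E
```

```text
0.0425 -0.011 [[313.23037507 152.76457379]] [[325.51846771 190.0736167 ]]
0.0425 0 [[308.1361946 153.5333102]] [[331.02882611 189.91029697]]
0.0425 0.011 [[303.01614194 154.30574508]] [[336.54275917 189.74701271]]
0.057 -0.011 [[314.74663657 156.00133886]] [[325.30851434 182.8152282 ]]
0.057 0 [[309.57973271 156.78995984]] [[330.8302241  182.64906914]]
0.057 0.011 [[304.38620821 157.5824494 ]] [[336.35552502 182.48302395]]
```

View pics/a2.png

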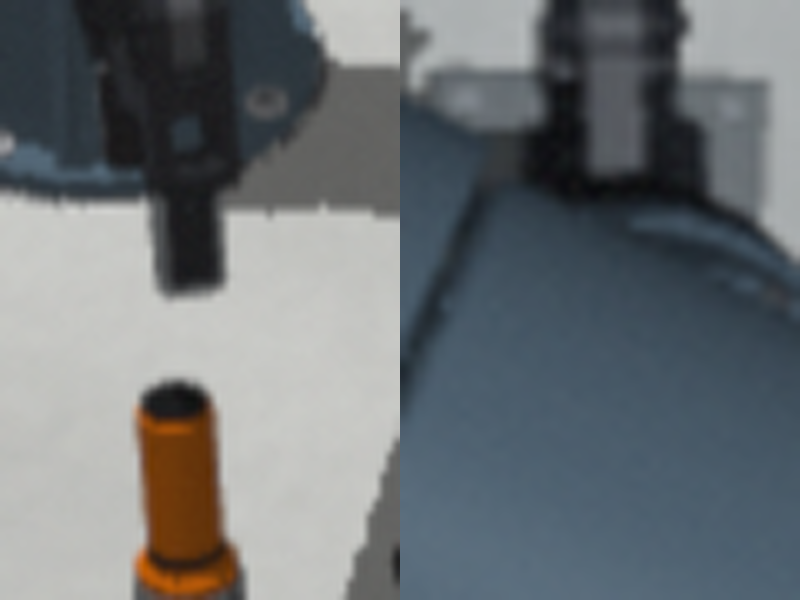

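move_arm(
  rows="0 0 1.3 0.1 0 0 1; 0 0 1.2 0 -0.1 0 1; 0 0 1.3 0.1 0 0 1; 0 0 1.2 0 0 0 1; 0 0 1.3 0.1 -0.1 0 1; 0 0 1.2 0 0 0 1; 0 0.1 1.3 0.1 -0.1 0 1; 0 0 1.3 0 0 0 1; 0 0 0 0 0 0 1; 0 0 0 0 0 0 1",
)

```text
time_s: 4.9
eef_pos: [0.4398, -0.0515, 0.208]
eef_rot: [0.007, 0.995, 0.001, 0.104]
wrist_force: [-0.1, 0.2, 1.1]
opening: 0.998
```

```bash
python3 - <<'E'
from plan import *
p,r=cur(); print(p-P0-.099*d,r.as_matrix()[:,2],ctrl.get_obs()["wrist_force"])
S=ctrl.camera("scene");T=ctrl.camera("top")
cv2.imwrite("pics/a3.png",np.hstack([cv2.resize(S["color"][130:250,270:350],(400,600),interpolation=cv2.INTER_CUBIC),cv2.resize(T["color"][170:245,305:355],(400,600),interpolation=cv2.INTER_CUBIC)]))
E
```

```text
[-0.00012551 -0.00126548 -0.00081751] [ 0.2071441  -0.01291146 -0.97822524] [-0.13666333  0.18762555  1.10074168]
```

View pics/a3.png

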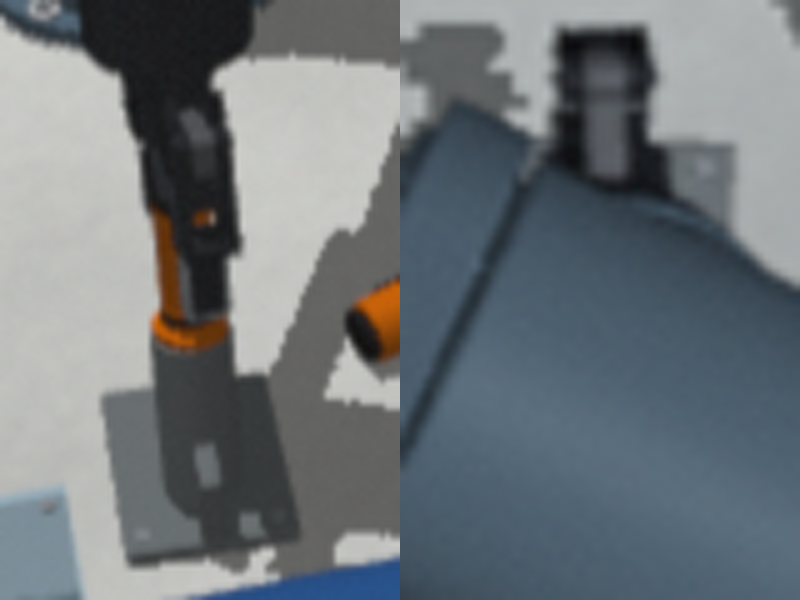

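move_arm(
  rows="0 0 0 0 0 0 0; 0 0 0 0 0 0 0; 0 0 0 0 0 0 0; 0 0 0 0 0 0 0; 0 0 0 0 0 0 0; 0 0 0 0 0 0 0; 0 0 0 0 0 0 0; 0 0 0 0 0 0 0",
)

```text
time_s: 5.8
eef_pos: [0.4401, -0.0512, 0.2087]
eef_rot: [0.007, 0.994, 0.001, 0.105]
wrist_force: [-3.6, 0.6, 5.8]
opening: 0.316
```

move_arm(
  rows="0 0 -0.5 0 0 0 0; 0 0 -1 0 0 0 0; 0 0 -1 0 0 0 0; 0 0 -1 0 0 0 0; 0 0 -1 0 0 0 0; 0 0 -1 0 0 0 0; 0 0 -1 0 0 0 0; 0 0 -1 0 0 0 0; 0 0 -1 0 0 0 0; 0 0 -1 0 0 0 0; 0 0 -1 0 0 0 0; 0 0 -1 0 0 0 0; 0 0 -0.5 0 0 0 0; 0 0 0 0 0 0 0",
)

```text
time_s: 7.2
eef_pos: [0.4153, -0.0498, 0.3267]
eef_rot: [0.007, 0.994, 0.001, 0.106]
wrist_force: [0.6, 0.5, -2.0]
opening: 0.313
```

```bash
python3 - <<'E'
from plan import *
p,r=cur(); print(p,r.as_matrix()[:,2],ctrl.get_obs()["wrist_force"],ctrl.get_obs()["opening"])
S=ctrl.camera("scene")
print(proj(S,p+r.apply([0,0,.189])))
cv2.imwrite("pics/a4.png",cv2.resize(S["color"][90:250,260:380],(600,800)[0:2],interpolation=cv2.INTER_CUBIC)[:600] if 0 else cv2.resize(S["color"][90:250,260:380],(450,600),interpolation=cv2.INTER_CUBIC))
# plan: to above port, vertical
t=np.array([.6293,.2211,.106+.135+.054+.06])
p1,r1=rows(p,r,p+np.array([0,0,.035]),rot([0,0,-1],[1,0,0]),4,0,dr=1)
rows(p1,r1,t,rot([0,0,-1],[np.cos(.33),np.sin(.33),0]),14,0,dr=1)
E
```

```text
[ 0.41532317 -0.04979671  0.32667147] [ 0.20986701 -0.01396119 -0.97763026] [ 0.58154346  0.52136802 -2.03964167] 0.313418961202696
[[307.28501597 185.79883309]]
0.2 0 -0.9 0.2 -3 0 0; 0.1 0 -0.8 0.2 -3.1 0.1 0; 0.1 0 -0.9 0.2 -3 0 0; 0.1 0 -0.9 0.2 -3 0.1 0
end [ 0.41568695 -0.0494698   0.36204174] err mm [0.36378299 0.32690528 0.37027679] deg [ 0.02 -0.01 -0.04]
1.5 -1.9 0 0 0 -1.4 0; 1.6 -1.9 0.1 0 0 -1.3 0; 1.6 -1.9 0 0 0 -1.4 0; 1.7 -1.8 0.1 0 0 -1.3 0; 1.7 -1.8 0 0 0 -1.4 0; 1.7 -1.7 0.1 0 0 -1.3 0; 1.8 -1.7 0 0 0 -1.4 0; 1.8 -1.7 0.1 0 0 -1.3 0; 1.9 -1.6 0 0 0 -1.4 0; 1.9 -1.6 0.1 0 0 -1.3 0; 1.9 -1.5 0 0 0 -1.4 0; 2 -1.5 0.1 0 0 -1.3 0; 2 -1.4 0 0 0 -1.4 0; 2 -1.4 0.1 0 0 -1.3 0
end [0.6290742  0.22118235 0.35497975] err mm [-0.22580419  0.08235301 -0.02024741] deg [ 0.03 -0.01 -0.05]
```

View pics/a4.png

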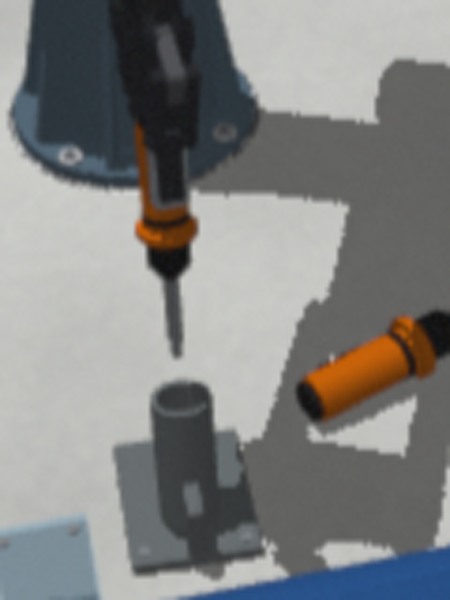

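move_arm(
  rows="0.2 0 -0.9 0.2 -3 0 0; 0.1 0 -0.8 0.2 -3.1 0.1 0; 0.1 0 -0.9 0.2 -3 0 0; 0.1 0 -0.9 0.2 -3 0.1 0; 1.5 -1.9 0 0 0 -1.4 0; 1.6 -1.9 0.1 0 0 -1.3 0; 1.6 -1.9 0 0 0 -1.4 0; 1.7 -1.8 0.1 0 0 -1.3 0; 1.7 -1.8 0 0 0 -1.4 0; 1.7 -1.7 0.1 0 0 -1.3 0; 1.8 -1.7 0 0 0 -1.4 0; 1.8 -1.7 0.1 0 0 -1.3 0; 1.9 -1.6 0 0 0 -1.4 0; 1.9 -1.6 0.1 0 0 -1.3 0; 1.9 -1.5 0 0 0 -1.4 0; 2 -1.5 0.1 0 0 -1.3 0; 2 -1.4 0 0 0 -1.4 0; 2 -1.4 0.1 0 0 -1.3 0; 0 0 0 0 0 0 0; 0 0 0 0 0 0 0",
)

```text
time_s: 9.25
eef_pos: [0.6286, 0.2215, 0.3523]
eef_rot: [-0.0, 0.986, 0.164, -0.002]
wrist_force: [0.3, 0.4, -1.9]
opening: 0.313
```

```bash
cat > look.py <<'E'
from plan import *
import sys
p,r=cur(); o=ctrl.get_obs(); print(p,r.as_matrix().round(4)[:,2],r.as_matrix().round(3)[:,0],o["wrist_force"],o["opening"],o["time_s"])
S=ctrl.camera("scene");T=ctrl.camera("top")
L=.189
for n,c in(("S",S),("T",T)): print(n,"tip",proj(c,p+r.apply([0,0,L])),"port",proj(c,[.6293,.2211,.127]))
cv2.imwrite(sys.argv[1],np.hstack([cv2.resize(S["color"][155:275,400:480],(400,600),interpolation=cv2.INTER_CUBIC),cv2.resize(T["color"][100:175,190:240],(400,600),interpolation=cv2.INTER_CUBIC)]))
E
python3 look.py pics/b1.png
```

```text
[0.62860375 0.22147679 0.35232585] [-3.7e-03 -3.0e-04 -1.0e+00] [ 0.946  0.324 -0.004] [ 0.3463521   0.36805713 -1.85029974] 0.31258959672300096 9.25
S tip [[449.5926287  212.62028228]] port [[445.70504192 223.64789263]]
T tip [[209.61231445 132.30559142]] port [[214.16751056 136.20112052]]
```

View pics/b1.png

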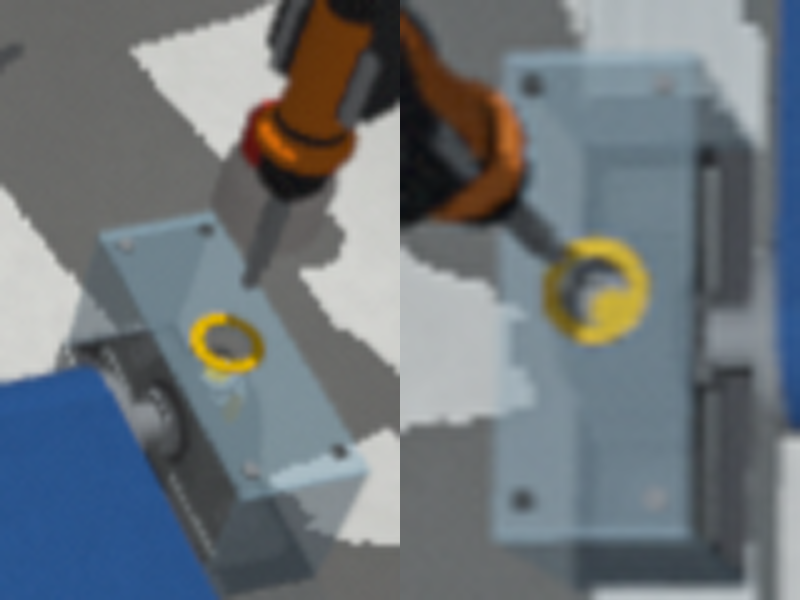

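move_arm(
  rows="0.1 0.1 0.5 0 0.2 0 0; 0 0 0.8 0 0 0 0; 0 0 0.7 0 0 0 0; 0 0 0.5 0 0 0 0; 0 0 0 0 0 0 0; 0 0 0 0 0 0 0",
)

```text
time_s: 9.95
eef_pos: [0.6301, 0.2207, 0.3287]
eef_rot: [-0.001, 0.986, 0.164, 0.001]
wrist_force: [0.8, -0.3, -0.7]
opening: 0.31
```

```bash
python3 look.py pics/b2.png
```

```text
[0.63012491 0.22072325 0.32869877] [ 0.0017  0.0014 -1.    ] [0.946 0.323 0.002] [ 0.79576938 -0.26761121 -0.7170966 ] 0.3104330260488888 9.95
S tip [[447.28883899 220.45881193]] port [[445.70504192 223.64789263]]
T tip [[212.71293207 134.20517378]] port [[214.16751056 136.20112052]]
```

View pics/b2.png

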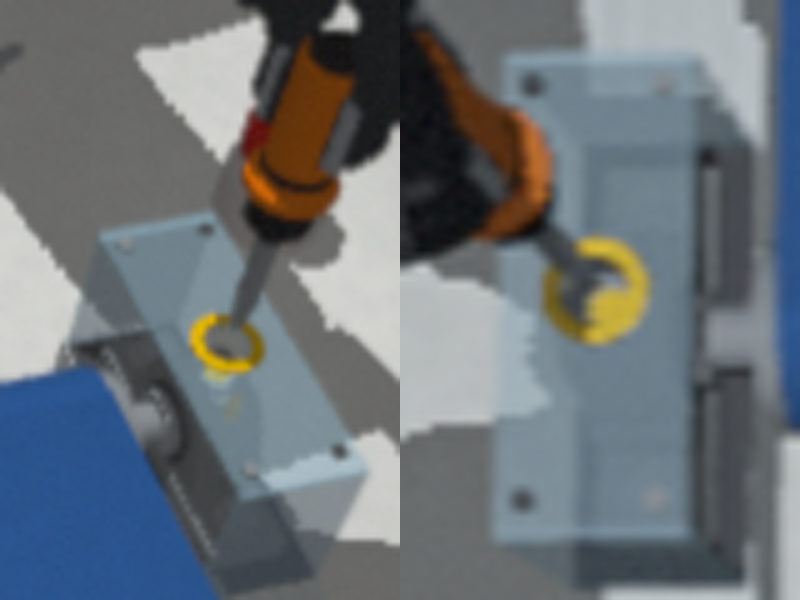

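move_arm(
  rows="-0.1 0 0.5 0 0 0 0; 0 0 0.5 0 0 0 0; 0 0 0.5 0 0 0 0; 0 0 0.5 0 0 0 0; 0 0 0 0 0 0 0; 0 0 0 0 0 0 0",
)

```text
time_s: 10.65
eef_pos: [0.6292, 0.2204, 0.3086]
eef_rot: [-0.001, 0.986, 0.164, 0.001]
wrist_force: [-0.3, 0.3, -1.9]
opening: 0.317
```

```bash
python3 look.py pics/b3.png
```

```text
[0.62919872 0.22044533 0.30857092] [ 0.0015  0.0014 -1.    ] [0.946 0.323 0.002] [-0.32099383  0.31804128 -1.8735291 ] 0.3168088375882525 10.65
S tip [[444.78163902 225.81181926]] port [[445.70504192 223.64789263]]
T tip [[215.19075686 136.99614995]] port [[214.16751056 136.20112052]]
```

View pics/b3.png

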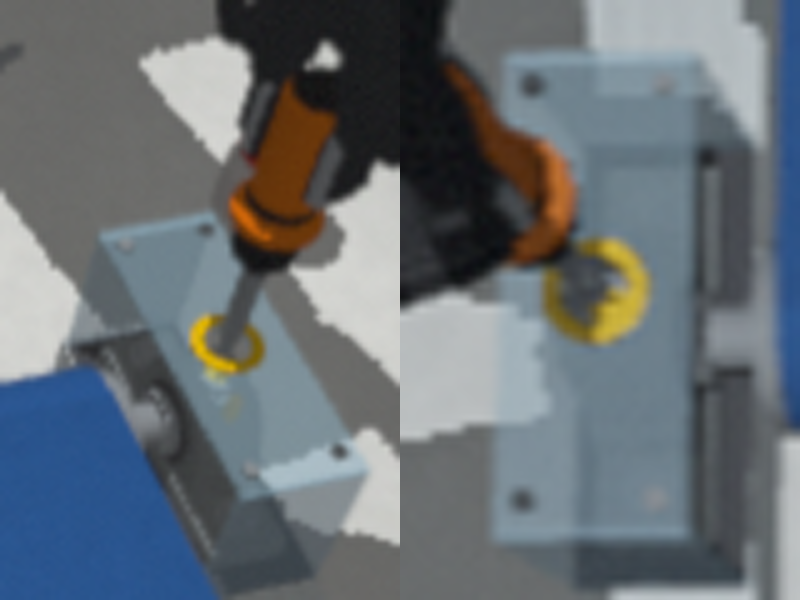

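move_arm(
  rows="0 0 0.5 0 0 0 0; 0 0 0.5 0 0 0 0; 0 0 0 0 0 0 0; 0 0 0 0 0 0 0",
)

```text
time_s: 11.15
eef_pos: [0.6291, 0.2204, 0.2984]
eef_rot: [-0.001, 0.986, 0.164, 0.001]
wrist_force: [-0.1, -0.4, -1.3]
opening: 0.315
```

move_arm(
  rows="0 0 0.2 0 0 0 0; 0 0 0.1 0 0 0 0; 0 0 0 0 0 0 0; 0 0 0 0 0 0 0",
)

```text
time_s: 11.55
eef_pos: [0.6293, 0.2205, 0.2959]
eef_rot: [-0.001, 0.986, 0.164, 0.001]
wrist_force: [0.3, -0.1, -1.9]
opening: 0.315
```

move_arm(
  rows="0 0 0.2 0 0 0 0; 0 0 0 0 0 0 0; 0 0 0 0 0 0 0",
)

```text
time_s: 11.85
eef_pos: [0.6294, 0.2205, 0.2941]
eef_rot: [-0.001, 0.986, 0.164, 0.001]
wrist_force: [0.8, 0.7, -0.0]
opening: 0.312
```

move_arm(
  rows="0 0 0.2 0 0 0 0; 0 0 0 0 0 0 0; 0 0 0 0 0 0 0",
)

```text
time_s: 12.15
eef_pos: [0.6294, 0.2205, 0.2921]
eef_rot: [-0.001, 0.986, 0.164, 0.001]
wrist_force: [-0.0, -0.6, 1.1]
opening: 0.314
```

```bash
python3 look.py pics/b4.png
```

```text
[0.62943321 0.22050059 0.292128  ] [ 0.0025  0.0016 -1.    ] [0.946 0.323 0.003] [-0.04905734 -0.59423818  1.06834732] 0.31368627660364523 12.15
S tip [[443.18408191 230.42838969]] port [[445.70504192 223.64789263]]
T tip [[217.00312149 138.71138435]] port [[214.16751056 136.20112052]]
```

View pics/b4.png

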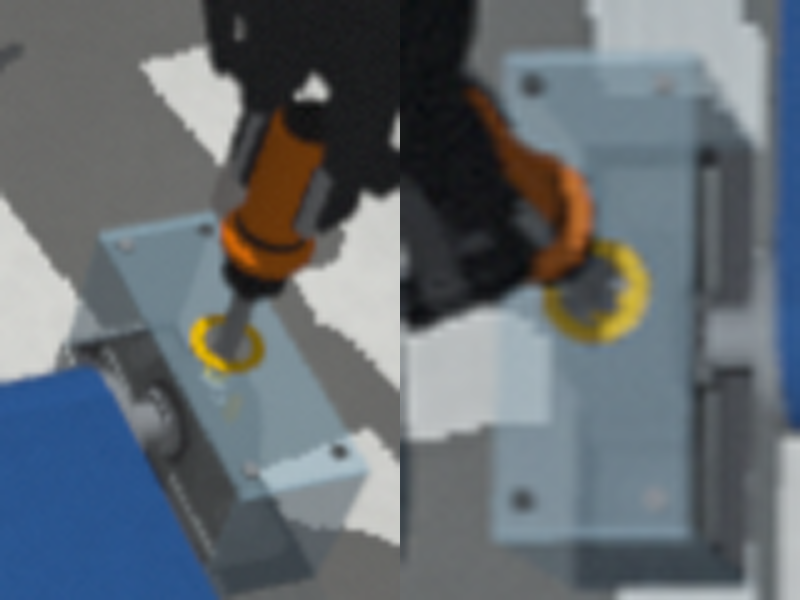

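move_arm(
  rows="0 0 0.1 0 0 0 0; 0 0 0.1 0 0 0 0; 0 0 0.1 0 0 0 0; 0 0 0 0 0 0 0; 0 0 0 0 0 0 0",
)

```text
time_s: 12.75
eef_pos: [0.6294, 0.2205, 0.2891]
eef_rot: [-0.001, 0.986, 0.164, 0.001]
wrist_force: [1.0, 0.8, 2.5]
opening: 0.312
```

move_arm(
  rows="0 0 0 0 0 0 0; 0 0 0 0 0 0 0",
)

```text
time_s: 12.95
eef_pos: [0.6294, 0.2205, 0.2891]
eef_rot: [-0.001, 0.986, 0.164, 0.001]
wrist_force: [1.1, 0.3, 3.0]
opening: 0.313
```

move_arm(
  rows="0 0 0 0 0 0 0; 0 0 0 0 0 0 0",
)

```text
time_s: 13.15
eef_pos: [0.6294, 0.2205, 0.289]
eef_rot: [-0.001, 0.986, 0.164, 0.001]
wrist_force: [1.3, 1.0, 3.2]
opening: 0.312
```

move_arm(
  rows="0 0 0 0 0 0 0; 0 0 0 0 0 0 0",
)

```text
time_s: 13.35
eef_pos: [0.6294, 0.2205, 0.2889]
eef_rot: [-0.001, 0.986, 0.164, 0.001]
wrist_force: [1.8, -0.2, 1.6]
opening: 0.314
```

move_arm(
  rows="0 0 0 0 0 0 0; 0 0 0 0 0 0 0",
)

```text
time_s: 13.55
eef_pos: [0.6294, 0.2205, 0.2889]
eef_rot: [-0.001, 0.986, 0.164, 0.001]
wrist_force: [0.7, 1.1, 1.6]
opening: 0.316
```

```bash
python3 look.py pics/b5.png
```

```text
[0.62935205 0.22050509 0.28889665] [ 0.0022  0.0016 -1.    ] [0.946 0.323 0.003] [0.71624159 1.14263908 1.60914443] 0.31609214118649087 13.55
S tip [[442.81994512 231.2409512 ]] port [[445.70504192 223.64789263]]
T tip [[217.35944903 139.13363134]] port [[214.16751056 136.20112052]]
```

View pics/b5.png

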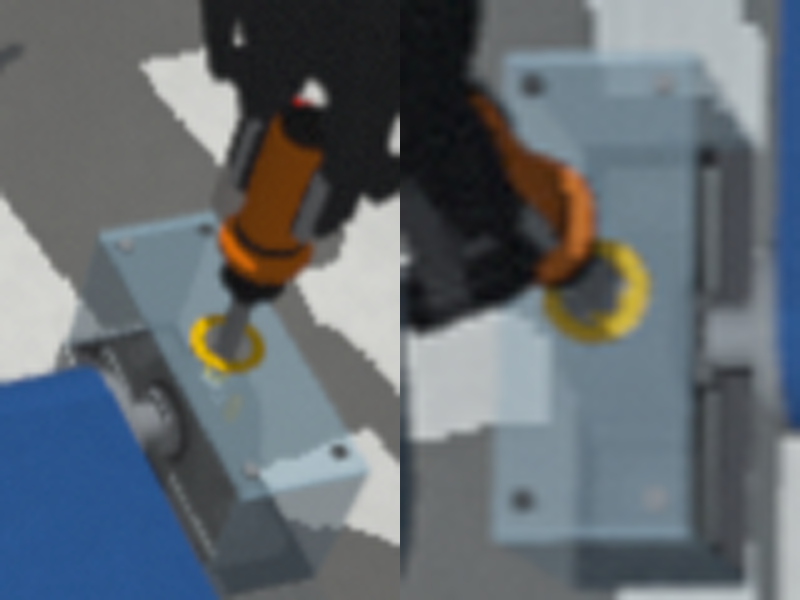

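move_arm(
  rows="0 0 0 0 0 0 0; 0 0 0 0 0 0 0; 0 0 0 0 0 0 0; 0 0 0 0 0 0 0; 0 0 0 0 0 0 0",
)

```text
time_s: 14.15
eef_pos: [0.6293, 0.2205, 0.2889]
eef_rot: [-0.001, 0.986, 0.164, 0.001]
wrist_force: [1.0, 0.6, 2.5]
opening: 0.315
```

move_arm(
  rows="0 0 0 0 0 0 0; 0 0 0 0 0 0 0; 0 0 0 0 0 0 0; 0 0 0 0 0 0 0; 0 0 0 0 0 0 0",
)

```text
time_s: 14.65
eef_pos: [0.6293, 0.2205, 0.2889]
eef_rot: [-0.001, 0.986, 0.164, 0.001]
wrist_force: [1.8, 0.6, 2.6]
opening: 0.312
```

```bash
python3 - <<'E'
from plan import *
p,r=cur()
F=[]
out=[]
for n,bx in (("scene",(425,195,465,245)),("top",(195,115,235,165))):
    c=ctrl.camera(n); F.append(ctrl.get_obs()["wrist_force"])
    f=10; im=cv2.resize(c["color"][bx[1]:bx[3],bx[0]:bx[2]],None,fx=f,fy=f,interpolation=cv2.INTER_CUBIC)
    tr=lambda P:[tuple(int(v) for v in ((q+.5-np.array(bx[:2]))*f)) for q in proj(c,P)]
    im2=im.copy()
    th=np.linspace(0,2*np.pi,40)
    for rad,z,col in ((.011,.127,(255,0,255)),(.0165,.127,(255,0,255))):
        cv2.polylines(im2,[np.array(tr([[.6293+rad*np.cos(t),.2211+rad*np.sin(t),z] for t in th]))],True,col,1)
    for s in (.054+.075,.054+.085,.054+.135-.021-.006+0): # nose circles
        cv2.polylines(im2,[np.array(tr([p+r.apply([.005*np.cos(t),.005*np.sin(t),s]) for t in th]))],True,(0,255,0),1)
    out.append(im2 if 1 else im)
    print(ctrl.get_obs()["wrist_force"])
cv2.imwrite("pics/c1.png",np.hstack(out))
E
```

```text
[1.66838226 0.64879056 2.04631984]
[0.99634911 0.36084922 1.62095329]
```

View pics/c1.png

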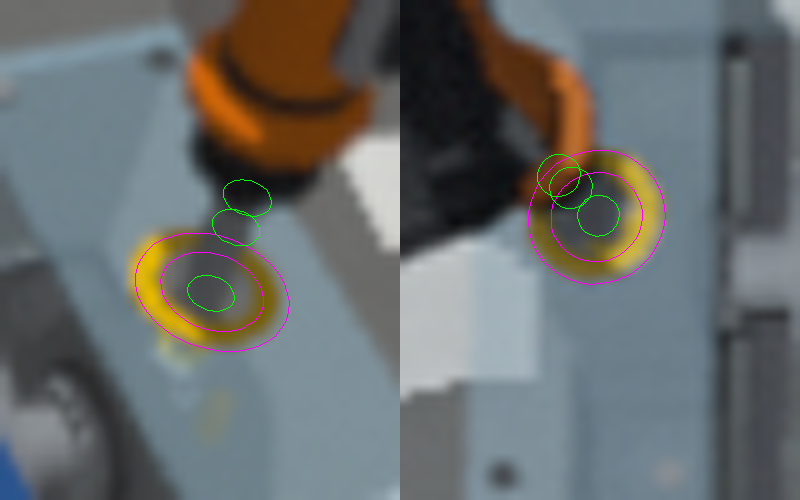

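move_arm(
  rows="0 0 0 0 0 0 0; 0 0 0 0 0 0 0; 0 0 0 0 0 0 0; 0 0 0 0 0 0 0; 0 0 0 0 0 0 0; 0 0 0 0 0 0 0; 0 0 0 0 0 0 0; 0 0 0 0 0 0 0; 0 0 0 0 0 0 0; 0 0 0 0 0 0 0; 0 0 0 0 0 0 0; 0 0 0 0 0 0 0; 0 0 0 0 0 0 0; 0 0 0 0 0 0 0; 0 0 0 0 0 0 0; 0 0 0 0 0 0 0; 0 0 0 0 0 0 0; 0 0 0 0 0 0 0; 0 0 0 0 0 0 0; 0 0 0 0 0 0 0",
)

```text
time_s: 16.75
eef_pos: [0.6293, 0.2205, 0.2889]
eef_rot: [-0.001, 0.986, 0.164, 0.001]
wrist_force: [0.8, 1.0, 2.6]
opening: 0.312
```

move_arm(
  rows="0 0 0 0 0 0 0; 0 0 0 0 0 0 0; 0 0 0 0 0 0 0; 0 0 0 0 0 0 0; 0 0 0 0 0 0 0; 0 0 0 0 0 0 0; 0 0 0 0 0 0 0; 0 0 0 0 0 0 0; 0 0 0 0 0 0 0; 0 0 0 0 0 0 0; 0 0 0 0 0 0 0; 0 0 0 0 0 0 0; 0 0 0 0 0 0 0; 0 0 0 0 0 0 0; 0 0 0 0 0 0 0; 0 0 0 0 0 0 0; 0 0 0 0 0 0 0; 0 0 0 0 0 0 0; 0 0 0 0 0 0 0; 0 0 0 0 0 0 0",
)

```text
time_s: 18.75
eef_pos: [0.6293, 0.2205, 0.2889]
eef_rot: [-0.001, 0.986, 0.164, 0.001]
wrist_force: [1.9, 0.0, 2.4]
opening: 0.313
```

```bash
python3 - <<'E'
from h import *
F=[]
for i in range(8):
    ctrl.camera("scene"); F.append(ctrl.get_obs()["wrist_force"])
print(np.mean(F,0),np.std(F,0)); o=ctrl.get_obs(); print(o["eef_pos"],o["eef_rot"],o["opening"],o["time_s"],o["torque"])
c=ctrl.camera("scene"); cv2.imwrite("pics/fin.png",c["color"])
E
```

```text
[1.87081254 0.6732669  2.43603816] [0.43959449 0.11697887 0.46454945]
[0.62931265 0.22046212 0.28888124] [-5.48603052e-04  9.86485112e-01  1.63846240e-01  1.11042362e-03] 0.31518958295027216 19.15 [ 0.14890431 -0.4480262  -0.00094539]
```

View pics/fin.png

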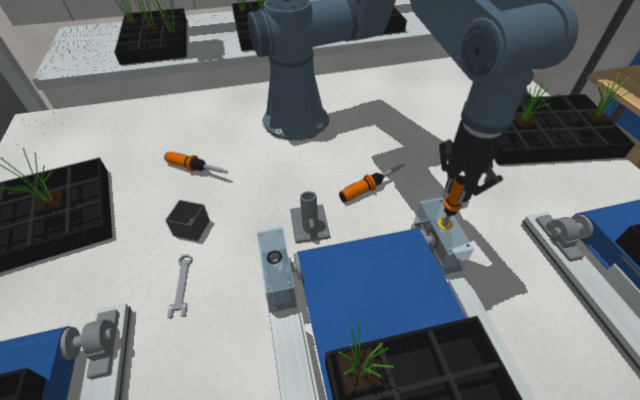

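move_arm(
  rows="0.02 0 0 0 0 0 0; 0 0 0 0 0 0 0; 0 0 0 0 0 0 0; 0 0 0 0 0 0 0; 0 0 0 0 0 0 0",
)

```text
time_s: 19.7
eef_pos: [0.6294, 0.2205, 0.2888]
eef_rot: [-0.001, 0.986, 0.164, 0.001]
wrist_force: [0.9, 1.3, 2.8]
opening: 0.309
```

```bash
cat > f.py <<'E'
from h import *
F=[]
for i in range(8):
    ctrl.camera("scene"); F.append(ctrl.get_obs()["wrist_force"])
print(np.mean(F,0),np.std(F,0)); o=ctrl.get_obs(); print(o["eef_pos"],o["opening"],o["time_s"],o["torque"])
E
python3 f.py
```

```text
[0.70429494 0.1534961  2.35964084] [0.49831883 0.57615268 0.56095463]
[0.62944068 0.22052709 0.28884062] 0.3112609197484458 20.1 [ 0.0661434  -0.23008529  0.06928143]
```

move_arm(
  rows="0.01 0 0 0 0 0 0; 0 0 0 0 0 0 0; 0 0 0 0 0 0 0; 0 0 0 0 0 0 0; 0 0 0 0 0 0 0; 0 0 0 0 0 0 0; 0 0 0 0 0 0 0; 0 0 0 0 0 0 0; 0 0 0 0 0 0 0; 0 0 0 0 0 0 0; 0 0 0 0 0 0 0; 0 0 0 0 0 0 0; 0 0 0 0 0 0 0; 0 0 0 0 0 0 0; 0 0 0 0 0 0 0; 0 0 0 0 0 0 0; 0 0 0 0 0 0 0; 0 0 0 0 0 0 0; 0 0 0 0 0 0 0; 0 0 0 0 0 0 0",
)

```text
time_s: 22.1
eef_pos: [0.6296, 0.2206, 0.2889]
eef_rot: [-0.001, 0.986, 0.164, 0.001]
wrist_force: [-0.1, -0.3, 2.5]
opening: 0.315
```

move_arm(
  rows="0 0 0 0 0 0 0; 0 0 0 0 0 0 0; 0 0 0 0 0 0 0; 0 0 0 0 0 0 0; 0 0 0 0 0 0 0; 0 0 0 0 0 0 0; 0 0 0 0 0 0 0; 0 0 0 0 0 0 0; 0 0 0 0 0 0 0; 0 0 0 0 0 0 0; 0 0 0 0 0 0 0; 0 0 0 0 0 0 0; 0 0 0 0 0 0 0; 0 0 0 0 0 0 0; 0 0 0 0 0 0 0; 0 0 0 0 0 0 0; 0 0 0 0 0 0 0; 0 0 0 0 0 0 0; 0 0 0 0 0 0 0; 0 0 0 0 0 0 0",
)

```text
time_s: 24.1
eef_pos: [0.6296, 0.2206, 0.2889]
eef_rot: [-0.001, 0.986, 0.164, 0.001]
wrist_force: [0.3, 0.0, 1.2]
opening: 0.312
```

```bash
python3 f.py; python3 -c "
from bench import ctrl
print(ctrl.hand_in())"
```

```text
[-0.41042094 -0.12553575  2.48074045] [0.30687687 0.42526278 0.36661784]
[0.62956144 0.22058296 0.28886499] 0.3121939831536859 24.5 [-0.13685136  0.11500724  0.02003163]
the job is handed in; nothing more can be done
None
```

I took the orange pen from the dock and lowered its nose through the yellow-ringed port on the left guard. It is still held there, upright and pressed on the dot. I handed in at 24.5 s of the 51 s allowed; no verdict came back.

**Last checks**
- **Press:** about 4 N (2.5 N measured plus about 1.6 N that I read as the pen's hanging weight). That matches about 6 mm of spring travel judged from the tool height.
- **Hold:** the tool stayed within 0.1 mm over the last roughly 4 s.
- **Upright:** the tool is about 0.15° off vertical; this assumes the pen sits straight in the grip.
- **Position:** the pen's expected axis meets the port centre within about 1 mm. The two camera estimates of the port disagreed by 2–3 mm, so I used the mean.
- **Other objects:** the final scene picture shows the pot and wrench where they were, and the pen went nowhere near the other bearing. The arm hides the grease jar in that picture, so I did not confirm it at the end; the path did not go near it.

**What disagreed:** during the first hold a sideways force of about 1.9 N built up. I put it down to friction at the tip rather than leaning on the guard. A 0.3 mm sideways shift brought it down to about 0.4 N, and I then repeated the hold. I did not see the tip's contact with the dot directly; it rests on the force readings and the geometry.

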